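# Clamp the square bottle and take off its screw cap

## Robot

A 6-joint arm with a two-finger parallel gripper is mounted at the origin on the work surface. World frame = base frame: x ahead of the robot, y to its left, z up, the work surface at z = 0. Lengths are in mm, angles in rad, forces in N, time in s.
With the tool pointing down it reaches from about 225 to 875 mm from the base axis. Payload 3.4 kg.
Tool frame: the origin (TCP) lies between the finger pads; the fingertips stand 25 mm ahead of it and the grasp point (between the pads) lies 6 mm ahead of it; x points along the fingers, z is the direction in which the jaws open and shut, and the axes are right-handed (so a half turn about x gives the same grasp; the last joint's range is limited). The gripper opens to 85 mm and grips with 20 to 120 N. Pads are 22 mm wide; open, the fingers measure 114 mm over their backs; the gripper's body (76 mm by 85 mm) begins 54 mm behind the grasp point. The pads swing forward as they close: fully open they stand 13 mm farther back than shut.
Start: joints at [1.136, 0.276, 1.505, -0, 1.361, -0.121], TCP at [177.504, 546.948, 256.328] pointing down, gripper open.
Joint ranges: [-2.89, 2.89], [-0.75, 2.08], [0.22, 2.7], [-1.18, 4.32], [0.11, 2.71], [-2.7, 2.7]. Speed limits (rad/s): [2.57, 2.57, 3.14, 3.14, 3.14, 3.14].

## Interface

Orientations are given as a unit quaternion [w, x, y, z].
In Python, from plant import readout, grab_frame, ticket gives the robot as it stands.
- The arm moves only by the tool jog_arm, never from a script. Its argument "commands" is a list of rows, each a list of 7 numbers: the shift along the world's x, y, z in cm, then the turn, a rotation vector about the world's x, y, z in degrees, then the opening, from 0 (shut) to 1 (fully open). In form: [[dx, dy, dz, ax, ay, az, jaw], ...]. A call has 1 to 12 rows; each row shifts and turns the pose as measured when the row begins; what a row does not reach is not made up. A row lasts 1/10 s, in which the tool goes at most 50 mm and 8.59 degrees, less where a joint would pass 70% of its speed; a pose out of reach is approached as far as the arm can. A call is refused whole if a number of a shift passes 5 or a number of a turn 8.59, either way. A call with a gripper value outside its range is refused whole. The fingers move at their own pace and stop on an object; "grip_force" is the grip in N (left out, the last holds). Time passes only in rows, so rows that do not move let the fingers close. It gives the time, the measured TCP pose, the force and the opening at its end, in the units of the state.
- readout.sense(): the state, without advancing time (a new reading comes with each control period).
- grab_frame(name): name is "side" or "top"; returns a dict with "img" (420x560x3 uint8, red, green, blue), "K" (3x3 intrinsics, pixels), "k1" (the pictures are not rectified: a ray, as slopes to the right and down, at radius r is drawn at 1 + k1 r^2 times it, then the intrinsics apply), "R" (3x3) and "t" (3): a world point X has camera coordinates R X + t. Camera axes: x right, y down, z forward; pixel columns grow to the right and rows downward; lengths in mm; the calibration is good to about 2 mm. A picture is of the moment at which its call begins. There is no depth.
- ticket.hand_in(): hands the job in, once; it reports no verdict.
The state is a dict: "clock": time; "qpos": joint angles; "joint_velocities": joint speeds; "joint_efforts": joint torques, N m; "tcp_pos": TCP position; "tool_rot": TCP orientation; "wrist_force": force on the tool from outside, world axes, zero at the start; "ft_torque": the same for the moment, N m; "grip_width": finger opening in mm.
Only numpy, scipy, OpenCV 4.12 (cv2) and the standard library are available. Lean on these libraries where they do the work, as an engineer would, in place of code of your own. Each camera call takes 0.05 s, during which the arm holds its last target.

## Task

Lift the clamp bar out of its notches in the bottle holder, move it up to the bottle and drop it fully home in the pair of notches right beside the bottle, so that the bottle is held. Then unscrew the bottle's cap, lift it clear and set it down gently, open side down, flat on the floor of the steel tray, leaving the bottle standing in the holder with the bar in place. Do not lift or tip the bottle, and do not disturb the other things on the bench or push the tray about.

Things in the scene. Friction and masses are not known exactly. Their poses are not given: they have to be found in the camera images.
- holder: Fixed bottle holder: base plate 226 x 150 x 6, two upright rails along its x axis (y = +-62, 14 thick, top 56 above the bench), stop plate at the +x end (face at x = +90, 86 high). Origin on the bench under the middle; +x runs from clamp bar to bottle and stop. Seven notch pairs in the rails at x = -106, -82, -58, -34, -10, +14, +38. (mm)
- near_notch (a point): Middle of the pair of holder notches right beside the bottle (holder x = -10, y = 0), at the height of the notch floor, 40 above the bench; axes as the holder's. Each notch is 12 wide (x) and 16 deep, between teeth with round tops. (mm)
- clamp_bar: Loose aluminium clamp bar, 0.25 kg. Crossbar 9 (x) x 150 (y) x 20 high drops 15 deep into a notch pair (at first holder x = -58) until a shoe at each end (70 along the rail) rests on the teeth. Rubber pad on its +x side, 98 wide, face 10.2 ahead of mid crossbar, from 10.5 below its underside up; 3 short of the bottle once home. Origin mid crossbar, underside, 41 above the bench when home. (mm)
- bar_grip (a point): Holding point of the clamp bar, on its upright grip tab: 12 thick (x), 30 wide (y), standing 30 behind (-x of) the crossbar's middle, top 85 above the crossbar's underside. The point is on the tab's mid-line, 15 below its top, 70 above the crossbar's underside. Pinch it across the 30 width (along y). Axes as the holder's. (mm)
- bottle: White square wide-mouth bottle, loose, about 0.7 kg: 84 x 84, shoulder from 98 up to 108, round neck 44 wide with thread, rim at 142. Stands in the holder at about x = +45, y = 0. Origin under its centre, on the base plate, 6 above the bench; z up. (mm)
- cap: Grey ribbed screw cap on the bottle, 63 wide, 30 high, 0.06 kg. Origin centre of its lower rim, 117 above the bottle's underside when closed; z up. Right-hand two-start thread, not tight: anticlockwise from above raises it 16 per turn; free after about 280 degrees (4.9 rad), may turn 0.8 rad more without catching again. Before that, pulling lifts the bottle. (mm)
- tray: Low rectangular steel tray, 190 (x) x 130 (y), rim 14 high, walls 3, inner floor 3 above its underside, 0.45 kg, to the left or right of the holder. Origin under its centre. (mm)
- tip_box: Pipette-tip box, grey with clear lid, 122 x 86 x 58 high; origin under its centre, long side along x. Bystander. (mm)
- reagent: Round amber bottle, 68 diameter, 150 high, loose, close to the holder's left (+y) side; origin under its centre. Bystander. (mm)
- beaker: Glass cup, 72 diameter, 90 high, close to the holder's right (-y) side; origin under its centre. Bystander. (mm)
- dish_stack: Stack of four culture dishes, 88 diameter, 55 high, by the holder's right (-y) side; origin under its centre. Bystander. (mm)
- tube_rack: White rack with six capped tubes, 75 (x) x 122 (y) x 97 high; origin under its centre. Bystander. (mm)
- jar: Squat white jar, 80 diameter, 85 high; origin under its centre. Bystander. (mm)
- pipette: Hand pipette lying along its x axis, about 260 long, 30 high; origin under its middle. Bystander. (mm)
Mind the look-alikes: they are no part of the job. Leave any red look-alike of the clamp_bar alone. Leave any green look-alike of the cap alone.

How it is judged:
By the outcome, as a careful person would: the job done as asked, in the order asked, and still so for the second after the job is handed in, with the robot touching nothing.
It also fails if it takes over 72 s, if anything falls off the work surface, if the arm or the gripper's body presses on something with over 40 N, if the wrist force passes 120 N, or if a joint passes its speed limit or range.

## Working session

There is one attempt and no reset: what is moved stays moved. The work goes in short steps, Python scripts to look and compute and a tool call to move; the robot and the scene stay as the last step left them, time stands still between calls to the robot, and variables do not carry over. Pictures are saved under pics/ and viewed, and the job is handed in when it is done.

Besides the shell and the picture viewer there is one more tool, called after "Emit:" in YAML: its name, and indented under it one key for each argument. jog_arm: Moves the arm, as the interface text tells. Its arguments: {"type":"object","properties":{"commands":{"type":"array","items":{"type":"array","items":{"type":"number"}}},"grip_force":{"type":"number"}},"required":["commands"]}

```bash
ls; mkdir -p pics; python3 - <<'E'
from plant import readout, grab_frame
import cv2,pickle
for n in("side","top"):
    f=grab_frame(n); cv2.imwrite(f"pics/{n}0.png",f["img"][:,:,::-1]); pickle.dump(f,open(f"{n}0.pkl","wb"))
    print(n,f["K"],f["k1"],f["R"],f["t"])
print(readout.sense())
E
```

```text
pics
side [[393.84400319   0.         288.71033689]
 [  0.         393.84400319 211.74700957]
 [  0.           0.           1.        ]] -0.09715877762944072 [[ 0.90055616 -0.43448587 -0.01485376]
 [-0.22142282 -0.42900262 -0.87574465]
 [ 0.37412638  0.7919462  -0.48254603]] [-448.05963386  207.54225097  805.82611393]
top [[438.87068854   0.         279.60134714]
 [  0.         438.87068854 216.24420564]
 [  0.           0.           1.        ]] -0.050444855082213566 [[-0.02978631 -0.99953382 -0.00670232]
 [-0.99851327  0.0300608  -0.04547077]
 [ 0.04565105  0.00533795 -0.99894319]] [   8.80799953  483.36209404 1005.50652096]
{'clock': 0.1, 'qpos': array([ 1.13597863e+00,  2.76542800e-01,  1.50597760e+00,  1.10759931e-06,
        1.36073183e+00, -1.21000119e-01]), 'joint_velocities': array([ 7.19003042e-05, -1.23279713e-03, -1.49564054e-03,  8.32239781e-04,
        1.49105642e-03,  7.32997007e-04]), 'joint_efforts': array([ 1.18758133e-03, -4.17701733e+01, -2.46405137e+01, -2.60750012e-04,
        5.86288239e-03, -2.20822852e-05]), 'tcp_pos': array([177.32248244, 546.52850371, 255.53142115]), 'tool_rot': array([ 0.57147725, -0.41600927,  0.57250323,  0.41543964]), 'wrist_force': array([-0.31949326,  0.24420471, -0.13220911]), 'ft_torque': array([ 0.06406701, -0.06622021, -0.06803368]), 'grip_width': 85.31410269145766}
```

View pics/top0.png

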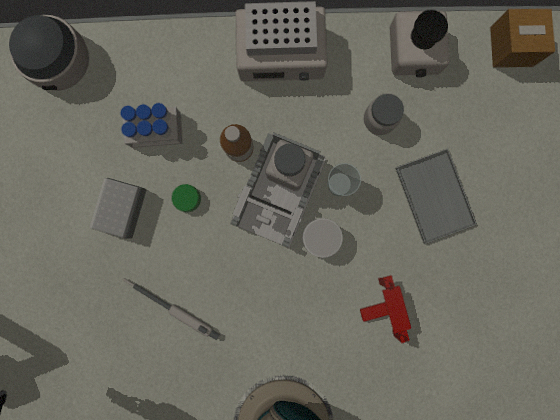

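View pics/side0.png

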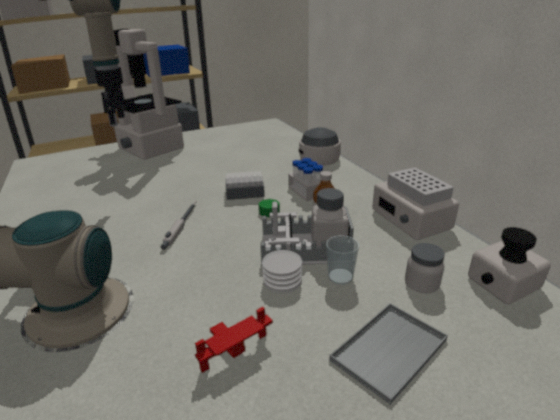

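The top view shows the holder at about (280,188), with the grey cap at (290,158) and the bar's dark pad at (270,205). The tray is at (437,197). The look-alikes are the red bar at (392,310) and the green cap at (186,197). The grey pieces on the holder are the ones meant, so I'll confirm them in an enlarged crop.

```bash
cat > h.py <<'E'
import numpy as np,cv2,pickle
def ray(f,u,v):
    K=f["K"];x=(u-K[0,2])/K[0,0];y=(v-K[1,2])/K[1,1]
    rd=np.hypot(x,y);r=rd
    for _ in range(30): r=rd/(1+f["k1"]*r*r)
    s=r/rd if rd>0 else 1
    d=f["R"].T@np.array([x*s,y*s,1]);o=-f["R"].T@f["t"]
    return o,d
def onz(f,u,v,z):
    o,d=ray(f,u,v);return o+d*(z-o[2])/d[2]
def proj(f,X):
    c=f["R"]@np.asarray(X,float)+f["t"];x,y=c[0]/c[2],c[1]/c[2];r2=x*x+y*y;k=1+f["k1"]*r2
    return np.array([f["K"][0,0]*x*k+f["K"][0,2],f["K"][1,1]*y*k+f["K"][1,2]])
def tri(f1,p1,f2,p2):
    o1,d1=ray(f1,*p1);o2,d2=ray(f2,*p2);d1/=np.linalg.norm(d1);d2/=np.linalg.norm(d2)
    s,_,_,_=np.linalg.lstsq(np.c_[d1,-d2],o2-o1,rcond=None)
    a=o1+s[0]*d1;b=o2+s[1]*d2
    return (a+b)/2,np.linalg.norm(a-b)
def crop(f,x0,y0,x1,y1,s,name):
    im=cv2.resize(f["img"][y0:y1,x0:x1,::-1],None,fx=s,fy=s,interpolation=cv2.INTER_CUBIC)
    for x in range((x0+9)//10*10,x1,10): 
        cv2.line(im,((x-x0)*s,0),((x-x0)*s,6),(0,0,255),1)
        if x%20==0: cv2.putText(im,str(x),((x-x0)*s,16),0,.35,(0,0,255))
    for y in range((y0+9)//10*10,y1,10):
        cv2.line(im,(0,(y-y0)*s),(6,(y-y0)*s),(0,0,255),1)
        if y%20==0: cv2.putText(im,str(y),(8,(y-y0)*s+4),0,.35,(0,0,255))
    cv2.imwrite(name,im)
def load(n): return pickle.load(open(n+".pkl","rb"))
E
python3 -c "
from h import *
crop(load('top0'),225,125,365,265,5,'pics/c0.png')
crop(load('side0'),240,175,370,300,5,'pics/c1.png')"
```

```text
(no output)
```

View pics/c0.png

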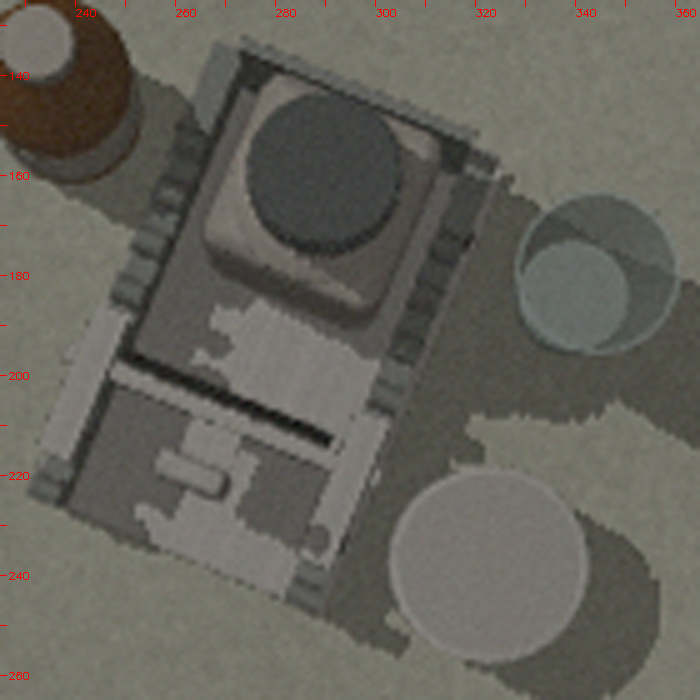

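View pics/c1.png

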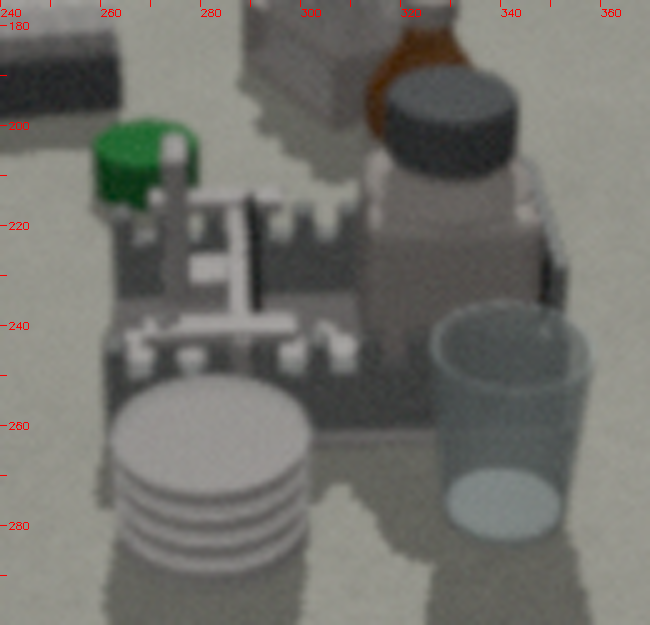

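```bash
cat > m0.py <<'E'
from h import *
t=load('top0');s=load('side0')
def P(u,v,z): return onz(t,u,v,z)[:2].round(1)
a=P(249,196,61);b=P(291,213.5,61);print('padback',a,b,np.degrees(np.arctan2(*(a-b)[::-1]))-90)
a=P(272.5,132.5,86);b=P(319,152.5,86);print('stop',a,b,np.degrees(np.arctan2(*(a-b)[::-1]))-90)
a=P(237.5,226.5,56);b=P(273.5,139,56);print('railL inner',a,b,np.degrees(np.arctan2(*(b-a)[::-1])))
a=P(290,244,56);b=P(319,178,56);print('railR',a,b,np.degrees(np.arctan2(*(b-a)[::-1])))
print('cap',P(288,158.5,153))
print('tab',P(256.5,217.5,126),P(270,223.5,126),P(263.7,219.8,126))
# cap, tray masks
im=t["img"].astype(int)
h=cv2.cvtColor(t["img"],cv2.COLOR_RGB2HSV)
m=((h[:,:,2]<82)).astype(np.uint8);m[:120]=0;m[190:]=0;m[:,:272]=0;m[:,308:]=0
n,l,st,c=cv2.connectedComponentsWithStats(m)
i=1+np.argmax(st[1:,4]);print(st[i],c[i])
cs,_=cv2.findContours((l==i).astype(np.uint8),0,1);print(cv2.minEnclosingCircle(cs[0]))
crop(t,390,145,485,250,6,'pics/tray.png')
E
python3 m0.py; python3 -c "
from h import *
crop(load('top0'),228,185,308,255,9,'pics/bar.png');crop(load('top0'),255,125,335,200,9,'pics/bot.png')"
```

```text
padback [527.9  60.3] [486.4 -31.2] -24.396758926582663
stop [662.1   3.9] [615.3 -95.3] -25.256729004097792
railL inner [461.4  87.9] [654.5   2.6] -23.832966726972696
railR [419.4 -27. ] [563.8 -96. ] -25.540305819789502
cap [592.3 -26.7]
tab [477.   41.2] [463.8  13.9] [471.8  26.6]
[ 272  135   36   55 1228] [290.0228013  163.12703583]
((286.0, 162.0), 29.966747283935547)
```

View pics/bar.png

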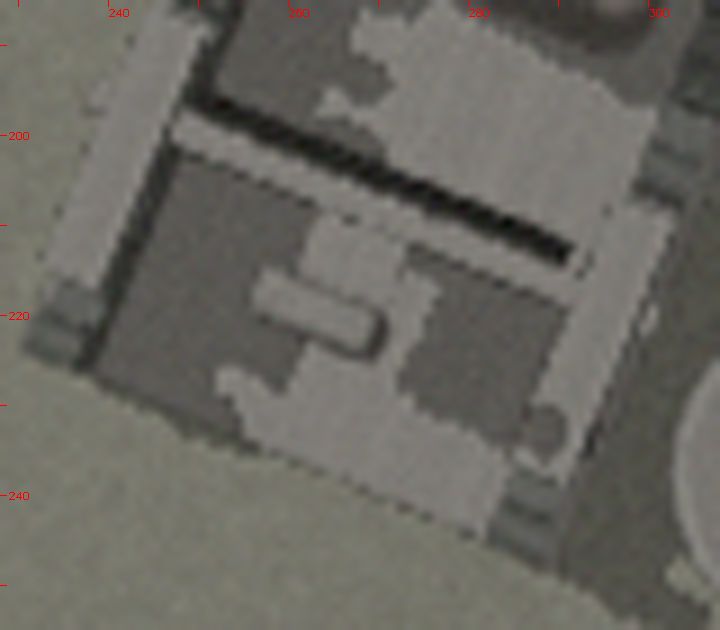

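View pics/bot.png

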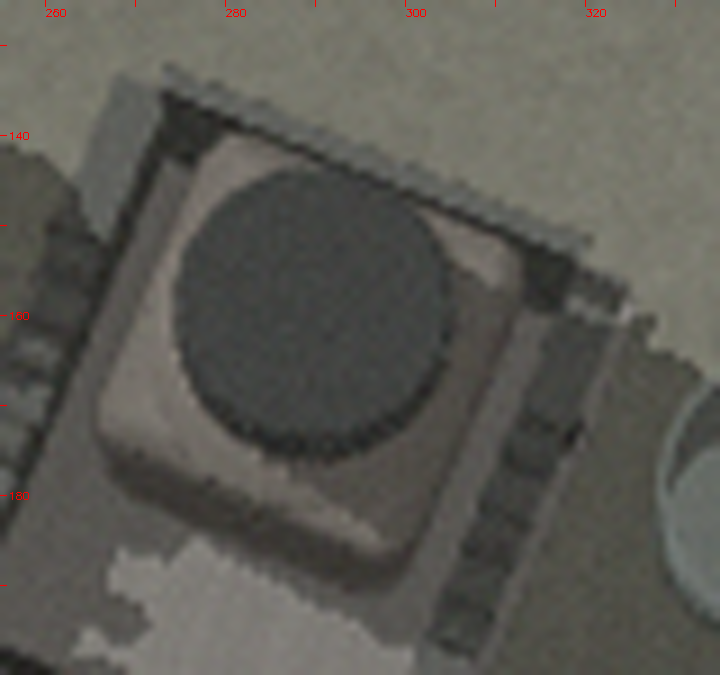

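View pics/tray.png

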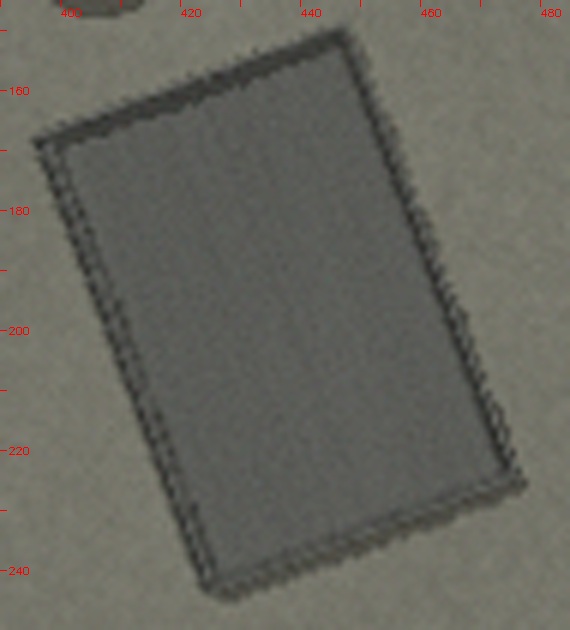

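The crops confirm it. The grey aluminium bar has its upright tab top at (262,219.5) and its pad from (250,197) to (291,213). The grey cap top is centred at (289,159). The tray corners are roughly (395,168), (447,150), (475,226) and (424,244). Next I'll get the metric poses.

```bash
cat > m1.py <<'E'
from h import *
t=load('top0');s=load('side0')
def P(u,v,z): return onz(t,u,v,z)[:2]
cap=P(289.2,158.8,153);tab=P(262.3,219.6,126)
bl=P(247.5,199.3,61);br=P(291.5,217.0,61)
print('cap',cap,'tab',tab,'bar',bl,br,(bl+br)/2)
print('yaw bar',np.degrees(np.arctan2(*(bl-br)[::-1]))-90)
print('yaw tab->cap',np.degrees(np.arctan2(*(cap-tab)[::-1])), np.linalg.norm(cap-tab))
print(tri(t,(289.2,158.8),s,(330,194.5)),tri(t,(262.3,219.6),s,(274,202.5)))
# rails base plate outer corners z=56
for n,p in dict(Lnear=(229.5,223.5),Rnear=(290,248)).items(): print(n,P(*p,56))
c=np.array([P(395,168,14),P(447.5,150,14),P(476,226,14),P(424,244.5,14)]);print('tray',c,c.mean(0))
print([np.linalg.norm(c[i]-c[(i+1)%4]) for i in range(4)],np.degrees(np.arctan2(*(c[1]-c[2])[::-1])))
for n,p,z,r in [('dish',(323,237.5),55,44),('beaker',(344,180),90,36),('reag',(232,133),150,0),('jar',(387,110),85,40),('green',(186,197),30,31)]: print(n,P(*p,z))
crop(s,240,180,360,270,6,'pics/s.png')
for ang in(-24,-24.7,-25.4):
  X=np.array([np.cos(np.radians(ang)),np.sin(np.radians(ang))]);Y=np.array([-X[1],X[0]])
  print(ang,'from tab O=',tab+88*X,'cap in holder',(cap-tab-88*X)@X,(cap-tab-88*X)@Y,'barmid',((bl+br)/2-tab-88*X)@X,((bl+br)/2-tab-88*X)@Y)
E
python3 m1.py
```

```text
cap [591.63364738 -29.10698197] tab [472.32739823  29.4449974 ] bar [520.69275053  63.79841674] [478.67185512 -32.07163116] [499.68230283  15.86339279]
yaw bar -23.66836723811167
yaw tab->cap -26.14043906554001 132.89964399285466
(array([593.3718458 , -29.64126076, 148.02992394]), np.float64(1.8954030898574497)) (array([473.24424111,  28.92276095, 128.40302245]), np.float64(2.1848032462940443))
Lnear [468.61120165 105.50685328]
Rnear [410.54687782 -26.75500187]
tray [[ 587.50530696 -277.40199216]
 [ 626.54376592 -402.99262134]
 [ 446.84961547 -461.27246582]
 [ 407.89864073 -337.27468456]] [ 517.19933227 -369.73544097]
[np.float64(131.51808778505236), np.float64(188.90878216784412), np.float64(129.97164380230782), np.float64(189.3232522640402)] 17.96933031379554
dish [ 431.48875992 -100.41210846]
beaker [ 553.43743065 -146.49188786]
reag [648.46509079  84.82805431]
jar [ 704.85154568 -247.12518587]
green [533.00562768 206.82692934]
-24 from tab O= [552.7193985   -6.34782719] cap in holder 44.80691751032737 -4.963671507323108 barmid -57.485914896097015 -1.2811711336544818
-24.7 from tab O= [552.27611785  -7.3273051 ] cap in holder 44.857647263930104 -3.340798844682851 barmid -57.47254010381938 -0.90828491621658
-25.4 from tab O= [551.820904    -8.30129434] cap in holder 44.88854659487913 -1.7174275321383092 barmid -57.46372186093691 -0.5352631275552646
```

View pics/s.png

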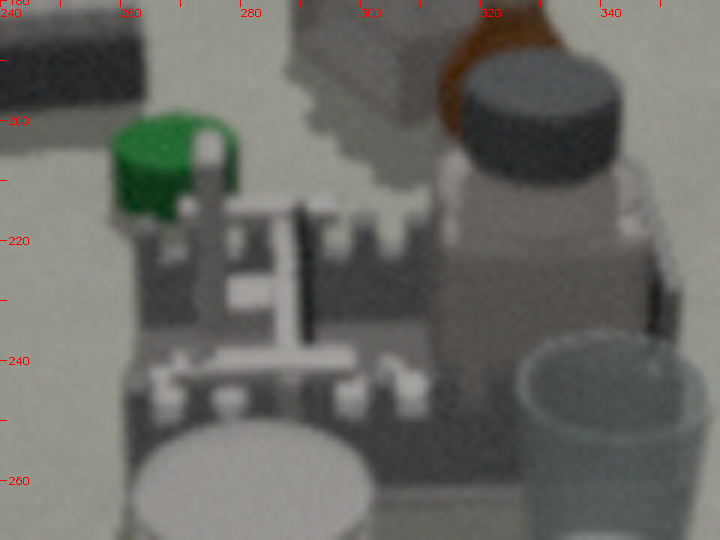

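```bash
cat >> h.py <<'E'
from scipy.spatial.transform import Rotation as Ro
def st():
    from plant import readout
    s=readout.sense();q=s["tool_rot"];R=Ro.from_quat([q[1],q[2],q[3],q[0]]).as_matrix()
    jaw=np.degrees(np.arctan2(R[1,2],R[0,2]))
    print('t',round(s["clock"],2),'q',s["qpos"].round(3),'tcp',s["tcp_pos"].round(1),'toolx',R[:,0].round(4),'jawyaw',round(jaw,2),'F',s["wrist_force"].round(1),'T',s["ft_torque"].round(2),'g',round(s["grip_width"],1))
    return s,R
E
python3 -c "
from h import *
st()"
```

```text
t 0.1 q [ 1.136  0.277  1.506  0.     1.361 -0.121] tcp [177.3 546.5 255.5] toolx [-7.0e-04 -1.5e-03 -1.0e+00] jawyaw 72.02 F [-0.3  0.2 -0.1] T [ 0.06 -0.07 -0.07] g 85.3
```

Emit:
jog_arm:
  commands:
    - [2.4, -4.2, 0, 0, 0, -0.6, 1]
    - [2.4, -4.2, 0, 0, 0, -0.6, 1]
    - [2.4, -4.2, 0, 0, 0, -0.6, 1]
    - [2.4, -4.2, 0, 0, 0, -0.6, 1]
    - [2.4, -4.2, 0, 0, 0, -0.6, 1]
    - [2.4, -4.2, 0, 0, 0, -0.6, 1]
    - [2.4, -4.2, 0, 0, 0, -0.6, 1]
    - [2.4, -4.2, 0, 0, 0, -0.6, 1]
    - [2.4, -4.2, 0, 0, 0, -0.6, 1]
    - [2.4, -4.2, 0, 0, 0, -0.6, 1]
    - [2.4, -4.2, 0, 0, 0, -0.6, 1]
    - [2.4, -4.2, 0, 0, 0, 0, 1]
  grip_force: 40

```text
clock: 1.3
tcp_pos: [466.5, 28.1, 251.3]
tool_rot: [0.592, -0.384, 0.595, 0.385]
wrist_force: [0.4, -0.5, 0.3]
grip_width: 85.2
```

```bash
python3 -c "
from h import *
st()"
```

```text
t 1.3 q [-8.800e-02  1.180e-01  1.725e+00 -1.000e-03  1.302e+00 -1.238e+00] tcp [466.5  28.1 251.3] toolx [-3.2e-03 -6.0e-04 -1.0e+00] jawyaw 65.87 F [ 0.4 -0.5  0.3] T [ 0.03 -0.06  0.03] g 85.2
```

Emit:
jog_arm:
  commands:
    - [0.6, 0.12, 0, 0, 0, -0.6, 1]
    - [0, 0, -3, 0, 0, 0, 1]
    - [0, 0, -3, 0, 0, 0, 1]
    - [0, 0, -3, 0, 0, 0, 1]
    - [0, 0, -1.5, 0, 0, 0, 1]
    - [0, 0, 0, 0, 0, 0, 1]

```text
clock: 1.9
tcp_pos: [475.0, 24.3, 142.0]
tool_rot: [0.597, -0.377, 0.599, 0.377]
wrist_force: [-0.5, -0.2, 0.7]
grip_width: 85.7
```

```bash
cat > pic.py <<'E'
import sys
from h import *
from plant import grab_frame
k=sys.argv[1]
for n in("side","top"):
    f=grab_frame(n);pickle.dump(f,open(f"{n}{k}.pkl","wb"))
st()
E
python3 pic.py 1; python3 -c "
from h import *
crop(load('side1'),230,160,370,280,5,'pics/s1.png');crop(load('top1'),225,125,345,265,5,'pics/t1.png')"
```

```text
t 2.0 q [-0.094  0.225  1.882 -0.002  1.032 -1.22 ] tcp [476.6  24.1 144. ] toolx [ 0.0018 -0.0018 -1.    ] jawyaw 64.53 F [-0.6 -1.   0.6] T [0.05 0.   0.02] g 85.4
```

View pics/s1.png

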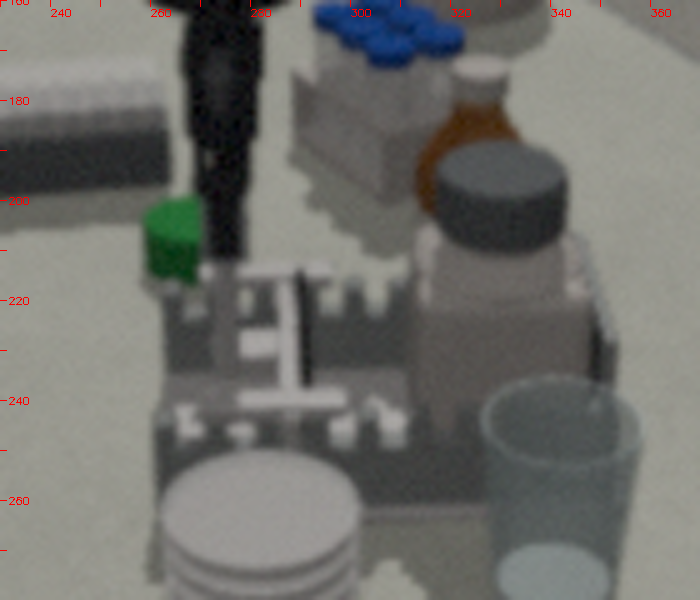

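View pics/t1.png

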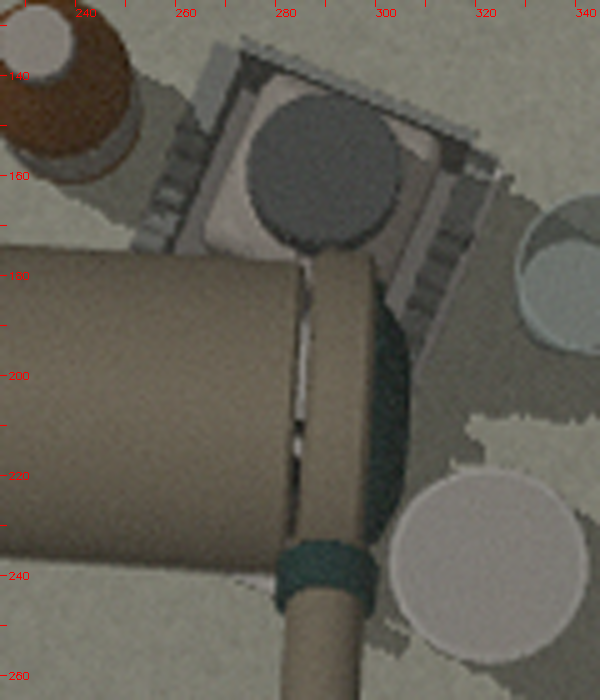

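The side view shows the fingers straddling the tab at about (272,195), and the top view is blocked by the arm. I'm about 6 mm off, so I'll correct first and then go down.

Emit:
jog_arm:
  commands:
    - [-0.4, 0.5, 0, 0, 0, 0.8, 1]
    - [0, 0, 0, 0, 0, 0, 1]

```text
clock: 2.2
tcp_pos: [473.5, 29.9, 145.9]
tool_rot: [0.596, -0.384, 0.594, 0.381]
wrist_force: [-0.6, 0.7, -0.9]
grip_width: 85.3
```

```bash
python3 -c "
from h import *
st()"
```

```text
t 2.2 q [-8.300e-02  2.170e-01  1.887e+00 -1.000e-03  1.032e+00 -1.224e+00] tcp [473.5  29.9 145.9] toolx [ 0.0053 -0.0017 -1.    ] jawyaw 65.41 F [-0.6  0.7 -0.9] T [-0.01  0.02  0.03] g 85.3
```

Emit:
jog_arm:
  commands:
    - [-0.1, -0.05, -1.3, 0, 0, 0, 1]
    - [0, 0, -1.2, 0, 0, 0, 1]
    - [0, 0, 0, 0, 0, 0, 1]
    - [0, 0, 0, 0, 0, 0, 1]

```text
clock: 2.6
tcp_pos: [475.2, 30.3, 124.9]
tool_rot: [0.599, -0.386, 0.59, 0.379]
wrist_force: [0.1, -0.0, 0.6]
grip_width: 85.3
```

```bash
python3 -c "
from h import *
st();st()"
```

```text
t 2.6 q [-8.200e-02  2.390e-01  1.921e+00 -1.000e-03  9.660e-01 -1.225e+00] tcp [475.2  30.3 124.9] toolx [ 0.0154 -0.0025 -0.9999] jawyaw 65.53 F [ 0.1 -0.   0.6] T [0.02 0.   0.03] g 85.3
t 2.6 q [-8.200e-02  2.390e-01  1.921e+00 -1.000e-03  9.660e-01 -1.225e+00] tcp [475.2  30.3 124.9] toolx [ 0.0154 -0.0025 -0.9999] jawyaw 65.53 F [ 0.1 -0.   0.6] T [0.02 0.   0.03] g 85.3
```

Emit:
jog_arm:
  commands:
    - [-0.2, -0.1, -0.8, 0, 0.9, 0, 1]
    - [0, 0, 0, 0, 0, 0, 1]

```text
clock: 2.8
tcp_pos: [474.0, 29.3, 117.9]
tool_rot: [0.595, -0.384, 0.595, 0.382]
wrist_force: [-0.7, 0.4, 0.3]
grip_width: 85.1
```

```bash
python3 -c "
from h import *
st()"
```

```text
t 2.8 q [-0.083  0.252  1.923 -0.003  0.964 -1.225] tcp [474.   29.3 117.9] toolx [ 0.0017 -0.0027 -1.    ] jawyaw 65.54 F [-0.7  0.4  0.3] T [-0.03 -0.03 -0.02] g 85.1
```

Emit:
jog_arm:
  commands:
    - [0, 0, 0, 0, 0, 0, 0.5]
    - [0, 0, 0, 0, 0, 0, 0.3]
    - [0, 0, 0, 0, 0, 0, 0]
    - [0, 0, 0, 0, 0, 0, 0]
    - [0, 0, 0, 0, 0, 0, 0]
    - [0, 0, 0, 0, 0, 0, 0]
  grip_force: 50

```text
clock: 3.4
tcp_pos: [474.6, 29.1, 118.7]
tool_rot: [0.595, -0.384, 0.594, 0.381]
wrist_force: [0.6, 0.1, 0.7]
grip_width: 29.0
```

```bash
python3 -c "
from h import *
st()"
```

```text
t 3.4 q [-0.083  0.252  1.922 -0.003  0.965 -1.225] tcp [474.6  29.1 118.7] toolx [ 0.0028 -0.0028 -1.    ] jawyaw 65.52 F [0.6 0.1 0.7] T [-0.   -0.03 -0.04] g 29.0
```

Emit:
jog_arm:
  commands:
    - [0, 0, 0.7, 0, 0, 0, 0]
    - [0, 0, 0.7, 0, 0, 0, 0]
    - [0, 0, 0.8, 0, 0, 0, 0]
    - [0, 0, 0.5, 0, 0, 0, 0]
    - [0, 0, 0, 0, 0, 0, 0]

```text
clock: 3.9
tcp_pos: [473.3, 29.2, 147.1]
tool_rot: [0.594, -0.383, 0.595, 0.382]
wrist_force: [0.2, 0.9, -3.0]
grip_width: 28.9
```

```bash
python3 pic.py 2; python3 -c "
from h import *
crop(load('side2'),230,160,370,280,5,'pics/s2.png')"
```

```text
t 4.0 q [-0.083  0.219  1.883 -0.003  1.04  -1.225] tcp [472.9  29.3 146.5] toolx [-0.0013 -0.0025 -1.    ] jawyaw 65.52 F [ 0.5  0.1 -2.8] T [0.03 0.03 0.04] g 29.1
```

View pics/s2.png

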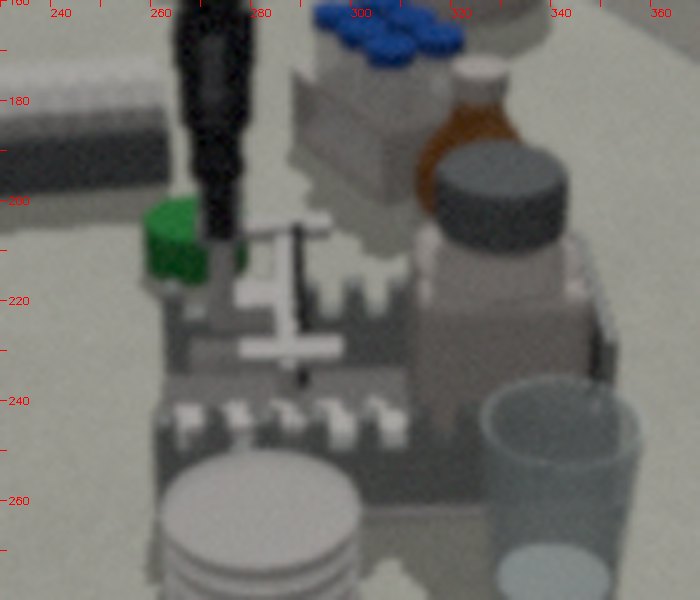

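The bar is clear of the notches and hanging level: the shoes are at (290,225) and (290,346), and the wrist reads -2.8 N. I'll shift it 48 mm along the holder's x axis.

Emit:
jog_arm:
  commands:
    - [0.9, -0.4, 0, 0, 0, 0, 0]
    - [0.9, -0.4, 0, 0, 0, 0, 0]
    - [0.9, -0.4, 0, 0, 0, 0, 0]
    - [0.9, -0.4, 0, 0, 0, 0, 0]
    - [0.4, -0.2, 0, 0, 0, 0, 0]
    - [0, 0, 0, 0, 0, 0, 0]
    - [0, 0, 0, 0, 0, 0, 0]

```text
clock: 4.7
tcp_pos: [517.2, 8.9, 144.9]
tool_rot: [0.593, -0.383, 0.596, 0.382]
wrist_force: [-0.9, -0.4, -2.8]
grip_width: 29.3
```

```bash
python3 -c "
from h import *
st()"
```

```text
t 4.7 q [-0.115  0.281  1.796 -0.003  1.066 -1.257] tcp [517.2   8.9 144.9] toolx [-0.003  -0.0025 -1.    ] jawyaw 65.48 F [-0.9 -0.4 -2.8] T [0.05 0.08 0.01] g 29.3
```

Emit:
jog_arm:
  commands:
    - [0.1, 0, -0.6, 0, 0, 0, 0]
    - [0, 0, 0, 0, 0, 0, 0]

```text
clock: 4.9
tcp_pos: [517.5, 9.1, 138.3]
tool_rot: [0.593, -0.382, 0.596, 0.383]
wrist_force: [0.0, 0.5, -1.6]
grip_width: 29.2
```

```bash
python3 pic.py 3; python3 -c "
from h import *
crop(load('side3'),250,180,350,270,7,'pics/s3.png')"
```

```text
t 5.0 q [-0.115  0.289  1.803 -0.003  1.052 -1.256] tcp [518.    9.1 139. ] toolx [-0.0028 -0.0024 -1.    ] jawyaw 65.49 F [-0.9 -0.7 -2.5] T [0.04 0.01 0.  ] g 29.2
```

View pics/s3.png

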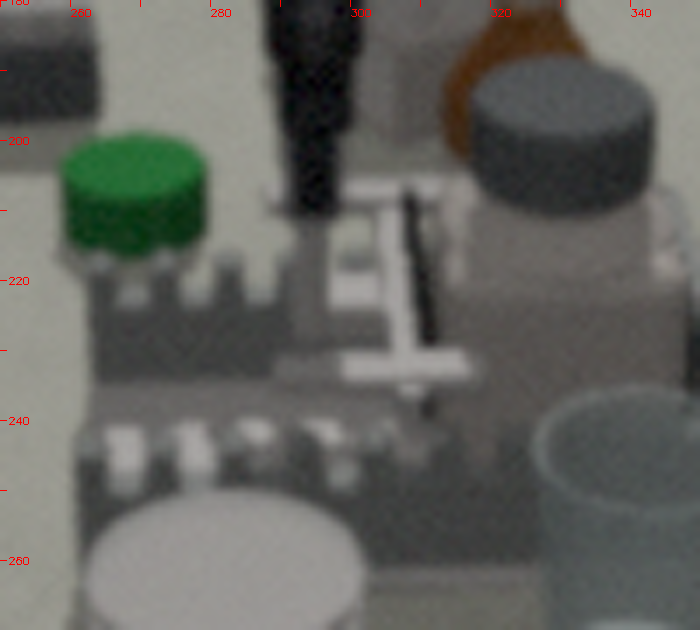

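The crossbar end at (308,236) sits above the notch just ahead of the bottle, with the pad at (310,238) clear of it. I'll lower it in small steps.

Emit:
jog_arm:
  commands:
    - [0, 0, -0.5, 0, 0, 0, 0]
    - [0, 0, -0.5, 0, 0, 0, 0]
    - [0, 0, 0, 0, 0, 0, 0]

```text
clock: 5.3
tcp_pos: [517.6, 9.4, 128.4]
tool_rot: [0.593, -0.383, 0.596, 0.382]
wrist_force: [-0.0, -0.3, -3.0]
grip_width: 29.0
```

```bash
python3 -c "
from h import *
st()"
```

```text
t 5.3 q [-0.115  0.299  1.819 -0.003  1.026 -1.256] tcp [517.6   9.4 128.4] toolx [-0.0025 -0.0024 -1.    ] jawyaw 65.51 F [-0.  -0.3 -3. ] T [ 0.02  0.06 -0.01] g 29.0
```

No contact yet and the full weight still hangs on the gripper, so it's entering the notches cleanly. I'll keep going.

Emit:
jog_arm:
  commands:
    - [0, 0, -0.4, 0, 0, 0, 0]
    - [0, 0, -0.3, 0, 0, 0, 0]
    - [0, 0, 0, 0, 0, 0, 0]

```text
clock: 5.6
tcp_pos: [517.4, 9.5, 120.6]
tool_rot: [0.593, -0.383, 0.596, 0.382]
wrist_force: [-0.8, 0.3, -2.7]
grip_width: 29.2
```

```bash
python3 -c "
from h import *
st()"
```

```text
t 5.6 q [-0.114  0.308  1.829 -0.003  1.007 -1.256] tcp [517.4   9.5 120.6] toolx [-0.0028 -0.0024 -1.    ] jawyaw 65.52 F [-0.8  0.3 -2.7] T [0.   0.06 0.01] g 29.2
```

Emit:
jog_arm:
  commands:
    - [0, 0, -0.2, 0, 0, 0, 0]
    - [0, 0, -0.15, 0, 0, 0, 0]
    - [0, 0, 0, 0, 0, 0, 0]

```text
clock: 5.9
tcp_pos: [517.8, 9.4, 119.3]
tool_rot: [0.594, -0.383, 0.595, 0.382]
wrist_force: [0.3, -0.2, -3.0]
grip_width: 29.0
```

```bash
python3 -c "
from h import *
st()"
```

```text
t 5.9 q [-0.114  0.309  1.831 -0.003  1.002 -1.256] tcp [517.8   9.4 119.3] toolx [-0.0012 -0.0026 -1.    ] jawyaw 65.53 F [ 0.3 -0.2 -3. ] T [ 0.03  0.09 -0.01] g 29.0
```

Emit:
jog_arm:
  commands:
    - [0, 0, -0.2, 0, 0, 0, 0]
    - [0, 0, -0.1, 0, 0, 0, 0]
    - [0, 0, 0, 0, 0, 0, 0]

```text
clock: 6.2
tcp_pos: [518.2, 9.3, 118.9]
tool_rot: [0.594, -0.384, 0.595, 0.382]
wrist_force: [1.5, 0.2, -2.0]
grip_width: 29.2
```

```bash
python3 pic.py 4; python3 -c "
from h import *
crop(load('side4'),250,180,350,270,7,'pics/s4.png')"
```

```text
t 6.3 q [-0.114  0.309  1.832 -0.003  0.999 -1.256] tcp [518.2   9.3 118.7] toolx [ 9.e-04 -3.e-03 -1.e+00] jawyaw 65.54 F [-0.7 -0.8  1.8] T [0.14 0.06 0.02] g 29.1
```

View pics/s4.png

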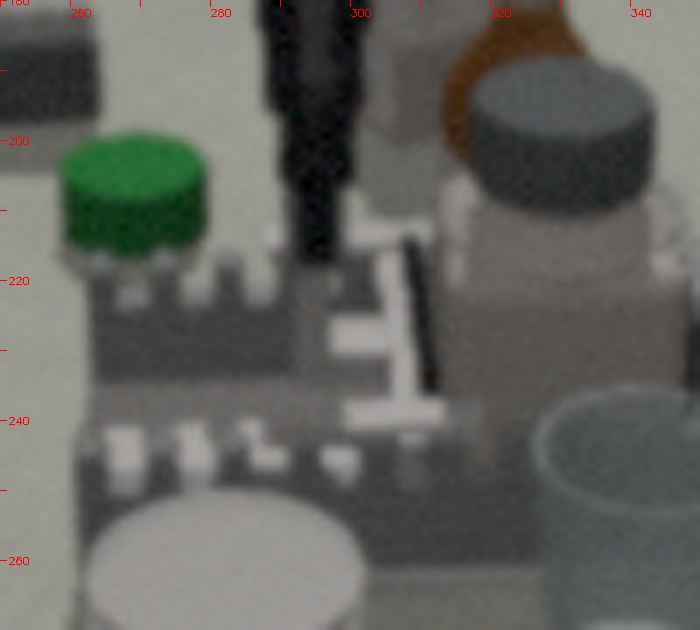

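Contact came at TCP z 118.7, the same height as when it was seated before. The shoe rests on the teeth at (306,239) and the pad is next to the bottle. I'll press lightly, then release.

Emit:
jog_arm:
  commands:
    - [0, 0, -0.15, 0, 0, 0, 0]
    - [0, 0, 0, 0, 0, 0, 0]
    - [0, 0, 0, 0, 0, 0, 0.7]
    - [0, 0, 0, 0, 0, 0, 0.7]
    - [0, 0, 0, 0, 0, 0, 0.7]
    - [0, 0, 0, 0, 0, 0, 0.7]

```text
clock: 6.9
tcp_pos: [519.6, 9.1, 118.6]
tool_rot: [0.595, -0.384, 0.594, 0.381]
wrist_force: [-0.5, -0.8, 0.2]
grip_width: 59.8
```

```bash
python3 -c "
from h import *
st()"
```

```text
t 6.9 q [-0.115  0.31   1.832 -0.003  0.996 -1.256] tcp [519.6   9.1 118.6] toolx [ 0.0036 -0.0033 -1.    ] jawyaw 65.53 F [-0.5 -0.8  0.2] T [-0.07 -0.02 -0.01] g 59.8
```

Emit:
jog_arm:
  commands:
    - [0, 0, 2, 0, 0, 0, 0.7]
    - [0, 0, 3, 0, 0, 0, 0.7]
    - [0, 0, 4, 0, 0, 0, 0.8]
    - [0, 0, 3, 0, 0, -8, 1]
    - [-2, -4, 0, 0, 0, -8, 1]
    - [-2, -4, 0, 0, 0, -8, 1]
    - [-2, -4, 0, 0, 0, -8, 1]
    - [-2, -4, 0, 0, 0, -8, 1]
    - [-2, -4, 0, 0, 0, -8, 1]
    - [0, -4, 0, 0, 0, -8, 1]
    - [0, 0, 0, 0, 0, -8, 1]
    - [0, 0, 0, 0, 0, -8, 1]

```text
clock: 8.1
tcp_pos: [415.4, -239.4, 242.8]
tool_rot: [0.706, 0.053, 0.703, -0.059]
wrist_force: [0.0, 0.0, 0.3]
grip_width: 85.6
```

```bash
python3 pic.py 5; python3 -c "
from h import *
crop(load('side5'),250,180,370,270,6,'pics/s5.png');crop(load('top5'),225,125,345,265,5,'pics/t5.png')"
```

```text
t 8.2 q [-0.663  0.136  1.725 -0.005  1.271 -0.51 ] tcp [ 415.9 -238.9  242.8] toolx [ 0.0044 -0.0092 -0.9999] jawyaw -8.71 F [-0.3 -0.4 -0.2] T [-0.03  0.01  0.01] g 85.6
```

View pics/s5.png

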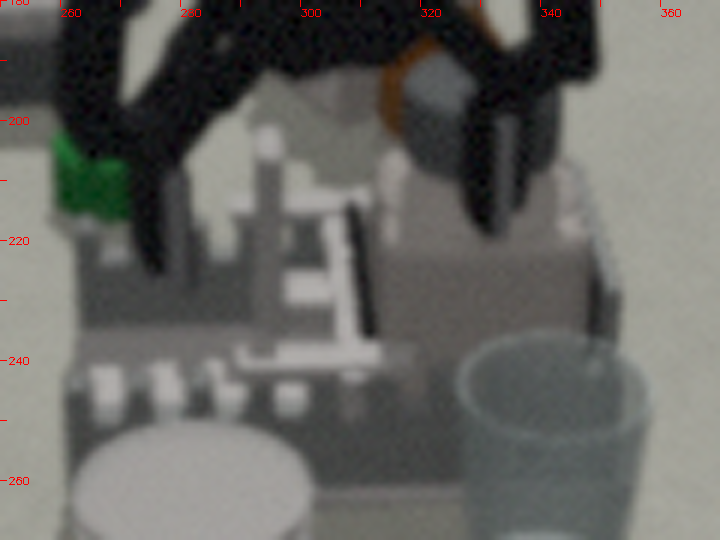

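View pics/t5.png

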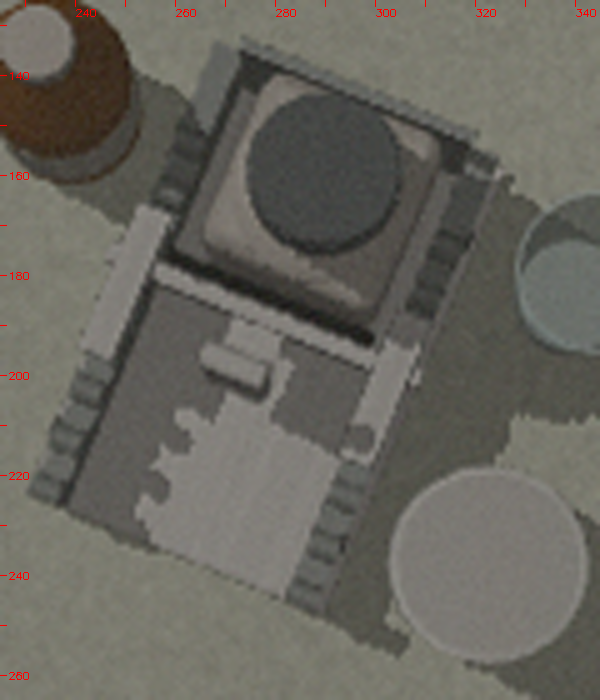

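The bar is home and level across both rails, its pad facing the bottle. The shoes run (240–258,167–197) and (292–308,193–217), and the tab top is at (271,200). The bottle and cap have not moved; the cap is still at (289,159). Now I'll go over the cap and wind the wrist back so it has the full turn available.

Emit:
jog_arm:
  commands:
    - [2.5, 3, 0, 0.3, 0, -8.2, 1]
    - [2.5, 3, 0, 0.2, 0, -8.2, 1]
    - [2.5, 3, 0, 0, 0, -8.2, 1]
    - [2.5, 3, 0, 0, 0, -8.2, 1]
    - [2.5, 3, 0, 0, 0, -8.2, 1]
    - [2.5, 3, 0, 0, 0, -8.2, 1]
    - [2, 2, 0, 0, 0, -8.2, 1]
    - [0, 0, 0, 0, 0, -8.2, 1]
    - [0, 0, 0, 0, 0, -8.2, 1]
    - [0, 0, 0, 0, 0, -8.2, 1]
    - [0, 0, 0, 0, 0, -8.2, 1]
    - [0, 0, 0, 0, 0, -8.2, 1]

```text
clock: 9.4
tcp_pos: [591.0, -24.1, 240.7]
tool_rot: [-0.417, -0.571, -0.417, 0.572]
wrist_force: [0.3, 0.3, -1.0]
grip_width: 85.6
```

```bash
python3 -c "
from h import *
st()
t=load('top5');s=load('side5')
a=onz(t,271.3,199.7,126);b=onz(load('top0'),262.3,219.6,126);print(a,np.linalg.norm(a-b))"
```

```text
t 9.4 q [-0.158  0.311  1.494 -0.     1.339  1.722] tcp [591.  -24.1 240.7] toolx [-1.8e-03  3.0e-04 -1.0e+00] jawyaw -107.73 F [ 0.3  0.3 -1. ] T [ 0.02 -0.02 -0.03] g 85.6
[512.73642575   9.77941071 126.        ] 44.94023592634838
```

Emit:
jog_arm:
  commands:
    - [0.1, -0.5, -1, 0, 0, -8.5, 1]
    - [0, 0, -2, 0, 0, -8.5, 1]
    - [0, 0, -2, 0, 0, -8.5, 1]
    - [0, 0, -1, 0, 0, -8.5, 1]
    - [0, 0, 0, 0, 0, -8.5, 1]
    - [0, 0, 0, 0, 0, 0, 1]
    - [0, 0, 0, 0, 0, 0, 1]

```text
clock: 10.1
tcp_pos: [591.6, -24.5, 177.8]
tool_rot: [-0.182, -0.682, -0.182, 0.684]
wrist_force: [0.5, 0.0, -0.1]
grip_width: 85.8
```

```bash
python3 -c "
from h import *
st()
a=onz(load('top5'),272.2,198.4,126);b=onz(load('top0'),262.3,219.6,126);print(a,np.linalg.norm(a-b))"; python3 pic.py 6; python3 -c "
from h import *
crop(load('side6'),270,120,390,240,5,'pics/s6.png')"
```

```text
t 10.1 q [-1.590e-01  3.550e-01  1.589e+00 -1.000e-03  1.200e+00  2.462e+00] tcp [591.6 -24.5 177.8] toolx [-2.6e-03 -2.0e-04 -1.0e+00] jawyaw -150.12 F [ 0.5  0.  -0.1] T [-0.   -0.04 -0.02] g 85.8
[515.36243595   7.85009516 126.        ] 48.14929151999037
t 10.2 q [-1.590e-01  3.550e-01  1.589e+00 -1.000e-03  1.200e+00  2.463e+00] tcp [591.8 -24.7 178.2] toolx [-1.9e-03 -4.0e-04 -1.0e+00] jawyaw -150.23 F [0.3 0.  0.8] T [ 0.01 -0.   -0.06] g 85.8
```

View pics/s6.png

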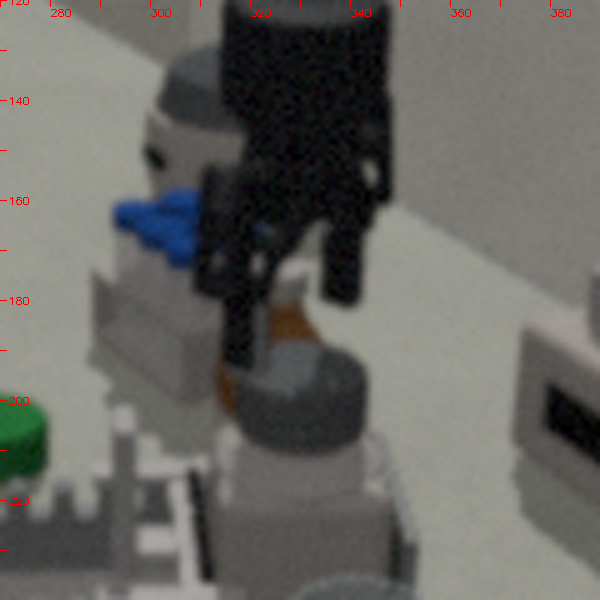

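The fingers are above the cap and open, but about 5 mm off in y. I'll centre and then descend.

Emit:
jog_arm:
  commands:
    - [0.05, -0.5, 0, 0, 0, 0, 1]
    - [0, 0, 0, 0, 0, 0, 1]
    - [0, 0, 0, 0, 0, 0, 1]

```text
clock: 10.5
tcp_pos: [592.8, -30.1, 179.1]
tool_rot: [-0.183, -0.683, -0.183, 0.683]
wrist_force: [0.1, -0.6, 0.8]
grip_width: 85.4
```

```bash
python3 -c "
from h import *
st()"
```

```text
t 10.5 q [-1.670e-01  3.550e-01  1.586e+00 -1.000e-03  1.200e+00  2.450e+00] tcp [592.8 -30.1 179.1] toolx [ 1.e-04 -8.e-04 -1.e+00] jawyaw -149.97 F [ 0.1 -0.6  0.8] T [ 0.01 -0.04 -0.03] g 85.4
```

Emit:
jog_arm:
  commands:
    - [0, 0.05, -1.2, 0, 0, 0, 1]
    - [0, 0, -1.2, 0, 0, 0, 1]
    - [0, 0, -0.8, 0, 0, 0, 1]
    - [0, 0, 0, 0, 0, 0, 1]
    - [0, 0, 0, 0, 0, 0, 1]

```text
clock: 11.0
tcp_pos: [592.0, -29.6, 143.3]
tool_rot: [-0.183, -0.682, -0.183, 0.684]
wrist_force: [0.8, 0.5, -0.1]
grip_width: 85.5
```

```bash
python3 -c "
from h import *
st()"; python3 pic.py 7; python3 -c "
from h import *
crop(load('side7'),270,130,390,250,5,'pics/s7.png')"
```

```text
t 11.0 q [-1.670e-01  3.850e-01  1.636e+00 -1.000e-03  1.122e+00  2.450e+00] tcp [592.  -29.6 143.3] toolx [-1.9e-03 -4.0e-04 -1.0e+00] jawyaw -149.93 F [ 0.8  0.5 -0.1] T [-0.02 -0.01  0.  ] g 85.5
t 11.1 q [-1.670e-01  3.840e-01  1.636e+00 -1.000e-03  1.123e+00  2.450e+00] tcp [592.1 -29.6 143.7] toolx [-1.4e-03 -4.0e-04 -1.0e+00] jawyaw -149.93 F [0.1 1.1 0.2] T [-0.01  0.    0.04] g 85.0
```

View pics/s7.png

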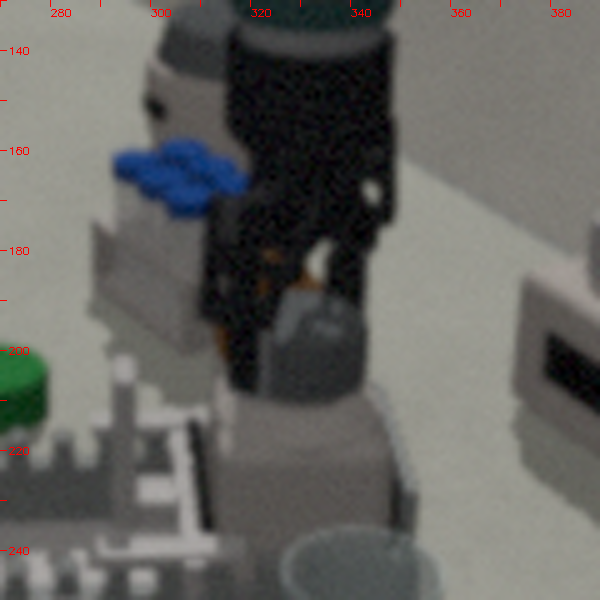

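The jaws straddle the cap, the front finger at (320,200) and the other behind at (341,185). Closing now.

Emit:
jog_arm:
  commands:
    - [0, 0, 0, 0, 0, 0, 0.8]
    - [0, 0, 0, 0, 0, 0, 0.6]
    - [0, 0, 0, 0, 0, 0, 0.5]
    - [0, 0, 0, 0, 0, 0, 0.5]
  grip_force: 25

```text
clock: 11.5
tcp_pos: [592.9, -29.7, 144.9]
tool_rot: [0.184, 0.683, 0.183, -0.683]
wrist_force: [0.7, -0.5, -1.6]
grip_width: 62.0
```

```bash
python3 -c "
from h import *
st()"
```

```text
t 11.5 q [-1.670e-01  3.830e-01  1.634e+00 -1.000e-03  1.123e+00  2.450e+00] tcp [592.9 -29.7 144.9] toolx [ 1.2e-03 -8.0e-04 -1.0e+00] jawyaw -149.93 F [ 0.7 -0.5 -1.6] T [-0.03 -0.   -0.  ] g 62.0
```

Gripped at 62 mm with almost no side force, so it's well centred. I'll do a short test turn first.

Emit:
jog_arm:
  commands:
    - [0, 0, 0, 0, 0, 0, 0]
    - [0, 0, 0.02, 0, 0, 4, 0]
    - [0, 0, 0.04, 0, 0, 8, 0]
    - [0, 0, 0.04, 0, 0, 8, 0]
    - [0, 0, 0, 0, 0, 0, 0]
  grip_force: 45

```text
clock: 12.0
tcp_pos: [592.8, -29.7, 145.9]
tool_rot: [0.303, 0.639, 0.303, -0.639]
wrist_force: [0.8, -0.2, -0.6]
grip_width: 61.1
```

```bash
python3 -c "
from h import *
st()"
```

```text
t 12.0 q [-0.167  0.382  1.633 -0.     1.125  2.088] tcp [592.8 -29.7 145.9] toolx [ 1.1e-03 -4.0e-04 -1.0e+00] jawyaw -129.23 F [ 0.8 -0.2 -0.6] T [-0.   -0.02 -0.02] g 61.1
```

Emit:
jog_arm:
  commands:
    - [0, 0, 0.03, 0, 0, 8, 0]
    - [0, 0, 0.04, 0, 0, 8, 0]
    - [0, 0, 0.03, 0, 0, 8, 0]
    - [0, 0, 0.04, 0, 0, 8, 0]
    - [0, 0, 0.03, 0, 0, 8, 0]
    - [0, 0, 0.04, 0, 0, 8, 0]
    - [0, 0, 0.03, 0, 0, 8, 0]
    - [0, 0, 0.04, 0, 0, 8, 0]
    - [0, 0, 0, 0, 0, 0, 0]

```text
clock: 12.9
tcp_pos: [592.2, -29.8, 148.2]
tool_rot: [0.598, 0.377, 0.599, -0.377]
wrist_force: [0.7, 0.0, -0.0]
grip_width: 61.6
```

```bash
python3 pic.py 8; python3 -c "
from h import *
crop(load('side8'),270,130,390,250,5,'pics/s8.png')"
```

```text
t 13.0 q [-0.168  0.38   1.63   0.     1.131  0.957] tcp [592.2 -29.8 148.2] toolx [-2.e-04  1.e-04 -1.e+00] jawyaw -64.44 F [ 0.7  0.  -0.4] T [0.03 0.02 0.01] g 61.2
```

View pics/s8.png

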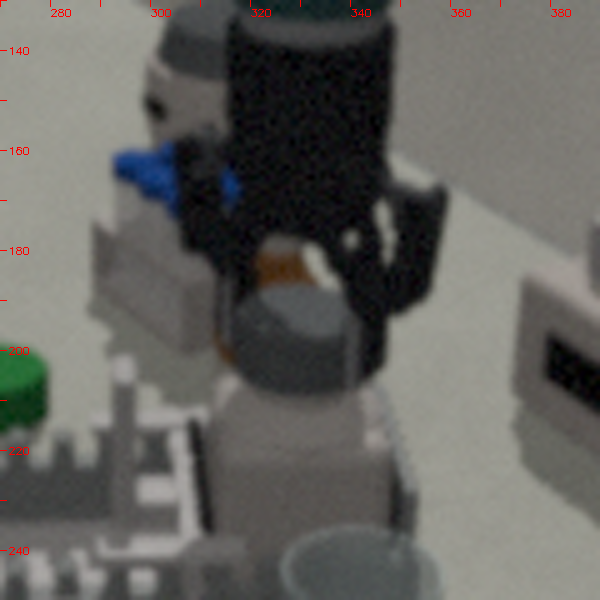

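After 85° the cap has risen about 3.5 mm, and the bottle and bar have not moved (bottle body 310–348 in x, pad at (309,225)). Continuing.

Emit:
jog_arm:
  commands:
    - [0, 0, 0.06, 0, 0, 8, 0]
    - [0, 0, 0.04, 0, 0, 8, 0]
    - [0, 0, 0.03, 0, 0, 8, 0]
    - [0, 0, 0.04, 0, 0, 8, 0]
    - [0, 0, 0.04, 0, 0, 8, 0]
    - [0, 0, 0.04, 0, 0, 8, 0]
    - [0, 0, 0.03, 0, 0, 8, 0]
    - [0, 0, 0.04, 0, 0, 8, 0]
    - [0, 0, 0.04, 0, 0, 8, 0]
    - [0, 0, 0.03, 0, 0, 8, 0]
    - [0, 0, 0.04, 0, 0, 8, 0]
    - [0, 0, 0, 0, 0, 0, 0]

```text
clock: 14.2
tcp_pos: [592.6, -31.1, 152.2]
tool_rot: [0.692, -0.151, 0.69, 0.149]
wrist_force: [-0.2, 0.7, -1.2]
grip_width: 61.5
```

```bash
python3 -c "
from h import *
st()"
```

```text
t 14.2 q [-0.169  0.376  1.626 -0.002  1.137 -0.595] tcp [592.6 -31.1 152.2] toolx [ 0.0022 -0.0023 -1.    ] jawyaw 24.5 F [-0.2  0.7 -1.2] T [ 0.09 -0.01 -0.03] g 61.5
```

Emit:
jog_arm:
  commands:
    - [0, 0.05, 0.06, 0, 0, 8, 0]
    - [0, 0.03, 0.04, 0, 0, 8, 0]
    - [0, 0.02, 0.04, 0, 0, 8, 0]
    - [0, 0, 0.04, 0, 0, 8, 0]
    - [0, 0, 0.04, 0, 0, 8, 0]
    - [0, 0, 0.04, 0, 0, 8, 0]
    - [0, 0, 0.03, 0, 0, 8, 0]
    - [0, 0, 0.04, 0, 0, 8, 0]
    - [0, 0, 0.04, 0, 0, 8, 0]
    - [0, 0, 0.03, 0, 0, 8, 0]
    - [0, 0, 0.04, 0, 0, 8, 0]
    - [0, 0, 0.0, 0, 0, 0, 0]

```text
clock: 15.4
tcp_pos: [594.2, -31.1, 155.9]
tool_rot: [-0.398, 0.588, -0.393, -0.585]
wrist_force: [0.1, -0.6, -1.9]
grip_width: 61.3
```

```bash
python3 -c "
from h import *
st()"
```

```text
t 15.4 q [-0.172  0.373  1.62   0.005  1.142 -2.129] tcp [594.2 -31.1 155.9] toolx [ 0.0066  0.0033 -1.    ] jawyaw 112.03 F [ 0.1 -0.6 -1.9] T [ 0.04 -0.03  0.  ] g 61.3
```

Emit:
jog_arm:
  commands:
    - [-0.05, 0.05, 0.05, -0.1, 0.2, 8, 0]
    - [-0.05, 0.05, 0.05, -0.1, 0.2, 8, 0]
    - [0, 0, 0.04, 0, 0, 8, 0]
    - [0, 0, 0.03, 0, 0, 3.5, 0]
    - [0, 0, 0, 0, 0, 0, 0]

```text
clock: 15.9
tcp_pos: [593.3, -30.1, 157.6]
tool_rot: [0.25, -0.661, 0.25, 0.662]
wrist_force: [-0.1, 0.1, -0.5]
grip_width: 61.4
```

```bash
python3 -c "
from h import *
st()"
```

```text
t 15.9 q [-0.168  0.374  1.614 -0.     1.154 -2.587] tcp [593.3 -30.1 157.6] toolx [-0.001 -0.    -1.   ] jawyaw 138.62 F [-0.1  0.1 -0.5] T [-0.02 -0.03 -0.03] g 61.4
```

288° turned and a 12.7 mm rise. I'll try a gentle lift.

Emit:
jog_arm:
  commands:
    - [0, 0, 0.15, 0, 0, 0, 0]
    - [0, 0, 0.15, 0, 0, 0, 0]
    - [0, 0, 0.15, 0, 0, 0, 0]
    - [0, 0, 0, 0, 0, 0, 0]

```text
clock: 16.3
tcp_pos: [593.3, -30.1, 162.5]
tool_rot: [0.254, -0.66, 0.254, 0.66]
wrist_force: [-0.0, 0.4, 0.3]
grip_width: 61.5
```

```bash
python3 pic.py 9; python3 -c "
from h import *
crop(load('side9'),270,130,390,250,5,'pics/s9.png')"
```

```text
t 16.4 q [-0.168  0.37   1.608 -0.     1.165 -2.576] tcp [593.3 -30.  162.3] toolx [-1.1e-03  1.0e-04 -1.0e+00] jawyaw 137.97 F [ 0.5 -0.6 -1. ] T [-0.   -0.01 -0.  ] g 61.6
```

View pics/s9.png

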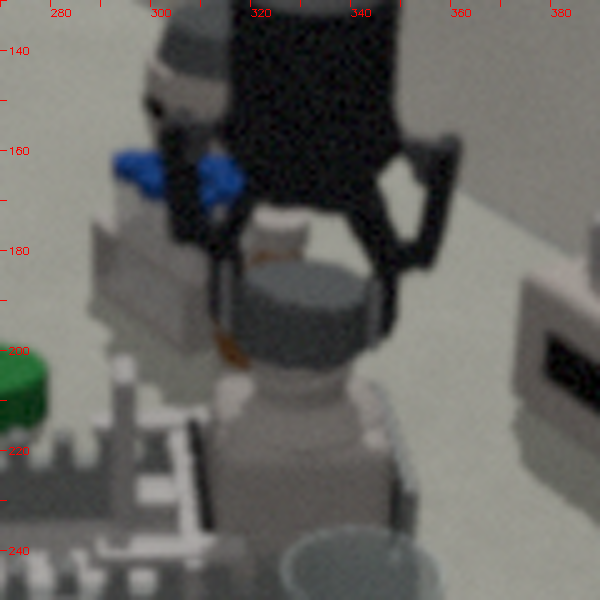

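The cap lifts free. Its lower edge is at (330,203), the neck shows beneath it, and the bottle is still standing with almost no wrist force. Lifting clear.

Emit:
jog_arm:
  commands:
    - [0, 0, 0.6, 0, 0, 0, 0]
    - [0, 0, 1, 0, 0, 0, 0]
    - [0, 0, 1.5, 0, 0, 0, 0]
    - [0, 0, 2, 0, 0, 0, 0]
    - [0, 0, 1, 0, 0, 0, 0]
    - [0, 0, 0, 0, 0, 0, 0]

```text
clock: 17.0
tcp_pos: [592.9, -30.1, 228.1]
tool_rot: [0.254, -0.66, 0.254, 0.66]
wrist_force: [0.1, 0.4, 0.9]
grip_width: 61.8
```

Emit:
jog_arm:
  commands:
    - [-0.3, -1.5, 0, 0, 0, -3, 0]
    - [-0.7, -3, 0, 0, 0, -6, 0]
    - [-0.8, -3.5, 0, 0, 0, -6, 0]
    - [-0.8, -3.5, 0, 0, 0, -6, 0]
    - [-0.8, -3.5, 0, 0, 0, -6, 0]
    - [-0.8, -3.5, 0, 0, 0, -6, 0]
    - [-0.8, -3.5, 0, 0, 0, -6, 0]
    - [-0.8, -3.5, 0, 0, 0, -6, 0]
    - [-0.8, -3.5, 0, 0, 0, -6, 0]
    - [-0.5, -2.5, 0, 0, 0, 0, 0]
    - [0, 0, 0, 0, 0, 0, 0]
    - [0, 0, 0, 0, 0, 0, 0]

```text
clock: 18.2
tcp_pos: [506.4, -364.7, 217.1]
tool_rot: [0.526, -0.464, 0.531, 0.476]
wrist_force: [0.9, 0.9, -1.1]
grip_width: 61.1
```

```bash
python3 pic.py 10; python3 -c "
from h import *
cv2.imwrite('pics/s10.png',load('side10')['img'][:,:,::-1]);cv2.imwrite('pics/t10.png',load('top10')['img'][:,:,::-1])"
```

```text
t 18.3 q [-0.731  0.381  1.445 -0.006  1.333 -2.184] tcp [ 506.9 -363.8  217.4] toolx [-0.0169  0.0072 -0.9998] jawyaw 83.36 F [-0.8  0.4 -0.4] T [-0.04 -0.   -0.01] g 61.5
```

View pics/s10.png

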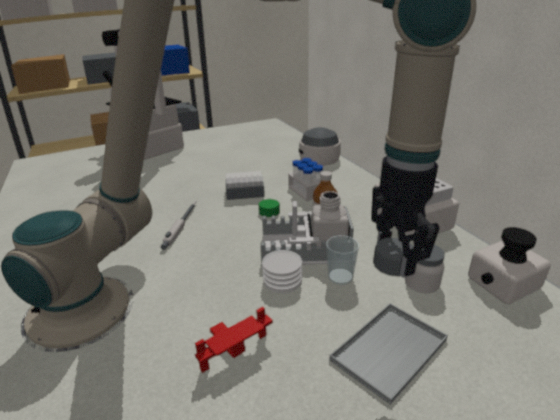

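View pics/t10.png

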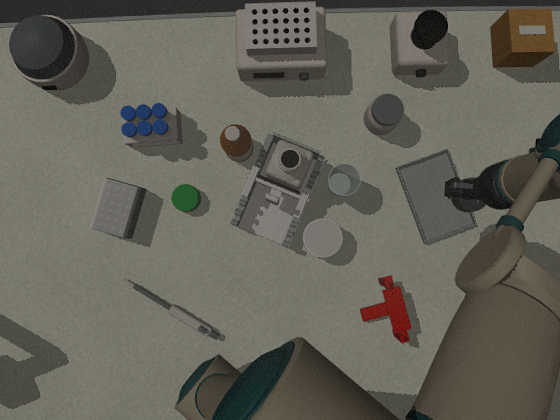

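The side view shows the cap still held level between the fingers at (390,256). The bottle neck is open at (330,200), and the bar and all the bystanders are where they were. Now I'll align the jaws with the tray's long axis, level the tool and centre over (517,-370).

Emit:
jog_arm:
  commands:
    - [0.5, -0.3, -1, -0.2, -0.5, -8, 0]
    - [0.5, -0.3, -1, -0.2, -0.5, -8, 0]
    - [0, 0, -2, 0, 0, -8, 0]
    - [0, 0, -2, 0, 0, -8, 0]
    - [0, 0, -2, 0, 0, -8, 0]
    - [0, 0, -2, 0, 0, -8, 0]
    - [0, 0, -1, 0, 0, -8, 0]
    - [0, 0, -1, 0, 0, -8, 0]
    - [0, 0, 0, 0, 0, 0, 0]
    - [0, 0, 0, 0, 0, 0, 0]

```text
clock: 19.3
tcp_pos: [520.8, -355.1, 95.1]
tool_rot: [0.699, -0.109, 0.698, 0.109]
wrist_force: [-0.2, -0.1, 0.1]
grip_width: 61.7
```

```bash
python3 -c "
from h import *
st()"
```

```text
t 19.3 q [-0.709  0.479  1.61   0.     1.051 -1.018] tcp [ 520.8 -355.1   95.1] toolx [ 1.2e-03 -5.0e-04 -1.0e+00] jawyaw 17.7 F [-0.2 -0.1  0.1] T [ 0.04  0.03 -0.01] g 61.7
```

Emit:
jog_arm:
  commands:
    - [-0.2, -0.8, -1, 0, 0, 0, 0]
    - [-0.1, -0.7, -1, 0, 0, 0, 0]
    - [0, 0, -1, 0, 0, 0, 0]
    - [0, 0, -1, 0, 0, 0, 0]
    - [0, 0, 0, 0, 0, 0, 0]
    - [0, 0, 0, 0, 0, 0, 0]

```text
clock: 19.9
tcp_pos: [518.3, -371.6, 53.0]
tool_rot: [0.699, -0.112, 0.697, 0.11]
wrist_force: [0.2, -0.1, -0.7]
grip_width: 61.5
```

```bash
python3 pic.py 11; python3 -c "
from h import *
crop(load('side11'),320,220,470,400,4,'pics/s11.png')"
```

```text
t 20.0 q [-7.310e-01  5.310e-01  1.639e+00  1.000e-03  9.680e-01 -1.046e+00] tcp [ 518.3 -371.5   53.3] toolx [ 0.0033 -0.0023 -1.    ] jawyaw 18.04 F [-0.   0.2 -0.7] T [-0.02 -0.04  0.01] g 61.4
```

View pics/s11.png

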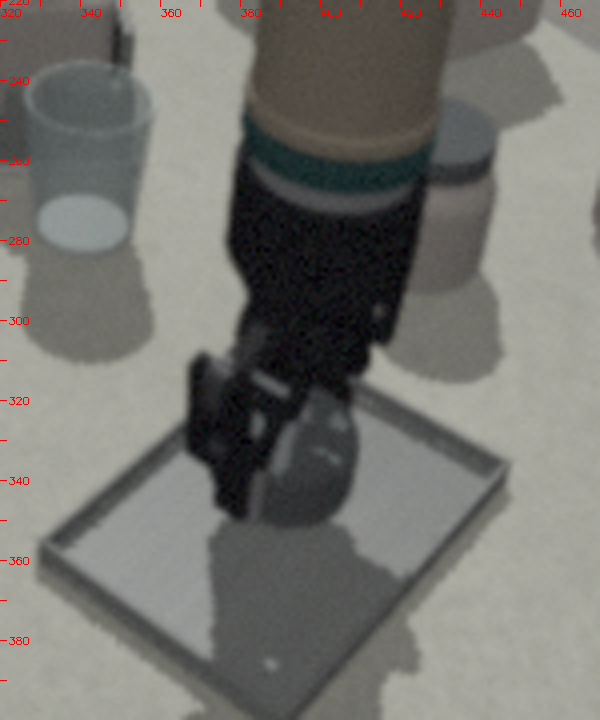

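The cap hangs over the middle of the tray at (398,335). Lowering slowly.

Emit:
jog_arm:
  commands:
    - [-0.1, 0.1, -0.8, 0.1, 0.2, 0, 0]
    - [0, 0, -0.8, 0, 0, 0, 0]
    - [0, 0, -0.4, 0, 0, 0, 0]
    - [0, 0, 0, 0, 0, 0, 0]
    - [0, 0, 0, 0, 0, 0, 0]

```text
clock: 20.5
tcp_pos: [517.7, -370.4, 32.3]
tool_rot: [0.698, -0.112, 0.698, 0.111]
wrist_force: [-0.1, -0.3, -0.7]
grip_width: 61.9
```

```bash
python3 pic.py 12; python3 -c "
from h import *
crop(load('side12'),330,270,460,400,5,'pics/s12.png')"
```

```text
t 20.6 q [-7.300e-01  5.540e-01  1.659e+00 -1.000e-03  9.280e-01 -1.045e+00] tcp [ 517.8 -370.4   32.5] toolx [ 8.0e-04 -1.5e-03 -1.0e+00] jawyaw 18.07 F [ 0.4  0.2 -0.9] T [-0.07  0.03  0.04] g 61.8
```

View pics/s12.png

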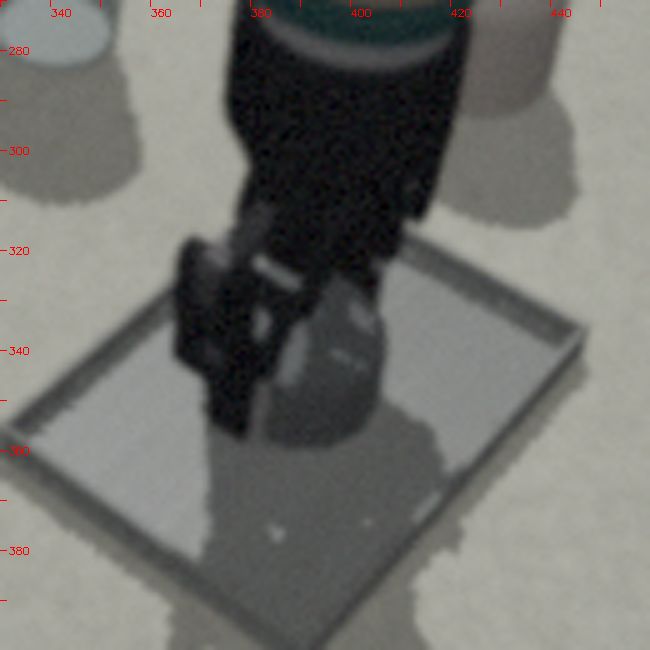

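Emit:
jog_arm:
  commands:
    - [0, 0, -0.2, 0, 0, 0, 0]
    - [0, 0, -0.2, 0, 0, 0, 0]
    - [0, 0, 0, 0, 0, 0, 0]
    - [0, 0, 0, 0, 0, 0, 0]

```text
clock: 21.0
tcp_pos: [518.2, -370.8, 28.9]
tool_rot: [0.699, -0.112, 0.698, 0.11]
wrist_force: [0.2, -0.2, -0.7]
grip_width: 61.5
```

```bash
python3 -c "
from h import *
st()"
```

```text
t 21.0 q [-7.300e-01  5.580e-01  1.662e+00 -1.000e-03  9.190e-01 -1.045e+00] tcp [ 518.2 -370.8   28.9] toolx [ 0.002  -0.0026 -1.    ] jawyaw 18.07 F [ 0.2 -0.2 -0.7] T [0.05 0.05 0.01] g 61.5
```

Emit:
jog_arm:
  commands:
    - [0, 0, -0.15, 0, 0, 0, 0]
    - [0, 0, -0.1, 0, 0, 0, 0]
    - [0, 0, -0.1, 0, 0, 0, 0]

```text
clock: 21.3
tcp_pos: [518.3, -371.0, 25.4]
tool_rot: [0.699, -0.112, 0.698, 0.11]
wrist_force: [-0.3, 0.5, -0.4]
grip_width: 61.6
```

```bash
python3 -c "
from h import *
st()"
```

```text
t 21.3 q [-7.300e-01  5.620e-01  1.665e+00 -1.000e-03  9.110e-01 -1.045e+00] tcp [ 518.3 -371.    25.4] toolx [ 0.0024 -0.0029 -1.    ] jawyaw 18.07 F [-0.3  0.5 -0.4] T [ 0.04 -0.02 -0.02] g 61.6
```

Emit:
jog_arm:
  commands:
    - [0, 0, -0.1, 0, 0, 0, 0]
    - [0, 0, -0.05, 0, 0, 0, 0]

```text
clock: 21.5
tcp_pos: [518.3, -371.0, 24.7]
tool_rot: [0.699, -0.112, 0.698, 0.11]
wrist_force: [-0.7, 1.5, 5.0]
grip_width: 61.5
```

```bash
python3 -c "
from h import *
st()"
```

```text
t 21.5 q [-7.300e-01  5.630e-01  1.666e+00 -1.000e-03  9.090e-01 -1.045e+00] tcp [ 518.3 -371.    24.7] toolx [ 0.0023 -0.0031 -1.    ] jawyaw 18.07 F [-0.7  1.5  5. ] T [0.13 0.28 0.02] g 61.5
```

Soft contact at 5 N, at the expected height. Opening, then rising straight up.

Emit:
jog_arm:
  commands:
    - [0, 0, 0, 0, 0, 0, 0.76]
    - [0, 0, 0, 0, 0, 0, 0.8]
    - [0, 0, 0, 0, 0, 0, 0.85]
    - [0, 0, 0, 0, 0, 0, 0.9]
    - [0, 0, 0, 0, 0, 0, 0.9]

```text
clock: 22.0
tcp_pos: [518.5, -371.2, 24.4]
tool_rot: [0.699, -0.112, 0.698, 0.11]
wrist_force: [-0.0, -0.4, 0.7]
grip_width: 77.0
```

```bash
python3 -c "
from h import *
st()"
```

```text
t 22.0 q [-7.300e-01  5.630e-01  1.666e+00 -1.000e-03  9.080e-01 -1.045e+00] tcp [ 518.5 -371.2   24.4] toolx [ 0.0029 -0.0035 -1.    ] jawyaw 18.07 F [-0.  -0.4  0.7] T [ 0.04 -0.03  0.01] g 77.0
```

Emit:
jog_arm:
  commands:
    - [0, 0, 0.5, 0, 0, 0, 0.9]
    - [0, 0, 1, 0, 0, 0, 0.9]
    - [0, 0, 2, 0, 0, 0, 0.9]
    - [0, 0, 4, 0, 0, 0, 0.9]
    - [0, 0, 4, 0, 0, 0, 0.9]
    - [0, 0, 4, 0, 0, 0, 0.9]
    - [-3, 0, 3, 0, 0, 0, 0.9]
    - [-4, 0, 0, 0, 0, 0, 0.9]
    - [-4, 0, 0, 0, 0, 0, 0.9]
    - [-4, 0, 0, 0, 0, 0, 0.9]
    - [-4, 0, 0, 0, 0, 0, 0.9]
    - [0, 0, 0, 0, 0, 0, 0.9]

```text
clock: 23.2
tcp_pos: [323.1, -370.0, 226.4]
tool_rot: [0.701, -0.118, 0.695, 0.107]
wrist_force: [0.2, 1.0, -0.7]
grip_width: 77.2
```

```bash
python3 pic.py 13; python3 -c "
from h import *
cv2.imwrite('pics/s13.png',load('side13')['img'][:,:,::-1]);cv2.imwrite('pics/t13.png',load('top13')['img'][:,:,::-1])"
```

```text
t 23.3 q [-0.991  0.164  1.733  0.003  1.224 -1.313] tcp [ 326.9 -371.3  226.6] toolx [ 0.0139 -0.0163 -0.9998] jawyaw 18.38 F [ 0.3 -0.1 -0.1] T [-0.05  0.06  0.06] g 76.7
```

View pics/s13.png

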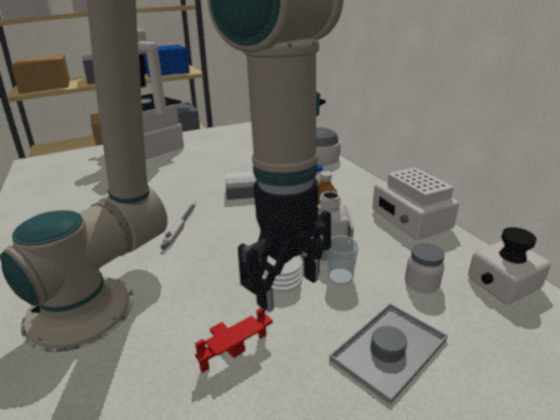

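View pics/t13.png

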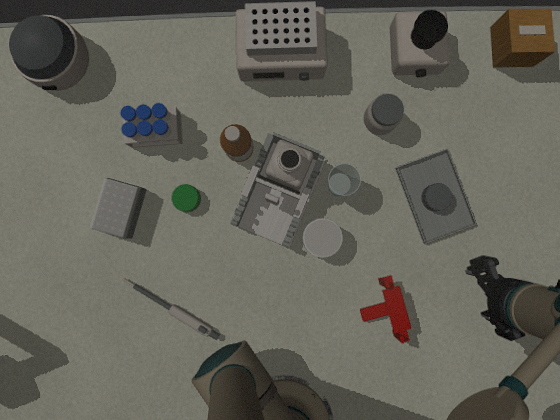

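The cap sits closed side up in the middle of the tray, at (438,198) from the top and (389,343) from the side. The tray, bystanders and look-alikes look unmoved, and the arm is clear. One enlarged check before I hand in.

```bash
python3 -c "
from h import *
a=load('top0');b=load('top13')
crop(b,228,125,348,265,4,'pics/f1.png');crop(load('side13'),325,300,455,400,4,'pics/f2.png')
A=cv2.imread('pics/f1.png');B=cv2.imread('pics/f2.png')
h=max(A.shape[0],B.shape[0]);B=cv2.resize(B,(310,240))
o=np.zeros((h,A.shape[1]+310,3),np.uint8);o[:A.shape[0],:A.shape[1]]=A;o[:240,A.shape[1]:]=B
cv2.imwrite('pics/f.png',o)
d=np.abs(a['img'].astype(int)-b['img']).max(2)>30
for n,(x,y,w,h) in dict(reag=(215,118,42,40),beak=(330,163,32,35),dish=(302,216,42,44),jar=(362,92,46,45),rack=(115,98,70,50),box=(90,175,60,70),green=(170,183,32,32),red=(358,272,55,72),pip=(120,275,108,68),trayedge=(394,148,14,26)).items(): print(n,d[y:y+h,x:x+w].mean().round(3))
"
```

```text
reag 0.0
beak 0.0
dish 0.004
jar 0.0
rack 0.0
box 0.0
green 0.0
red 0.001
pip 0.0
trayedge 0.0
```

View pics/f.png

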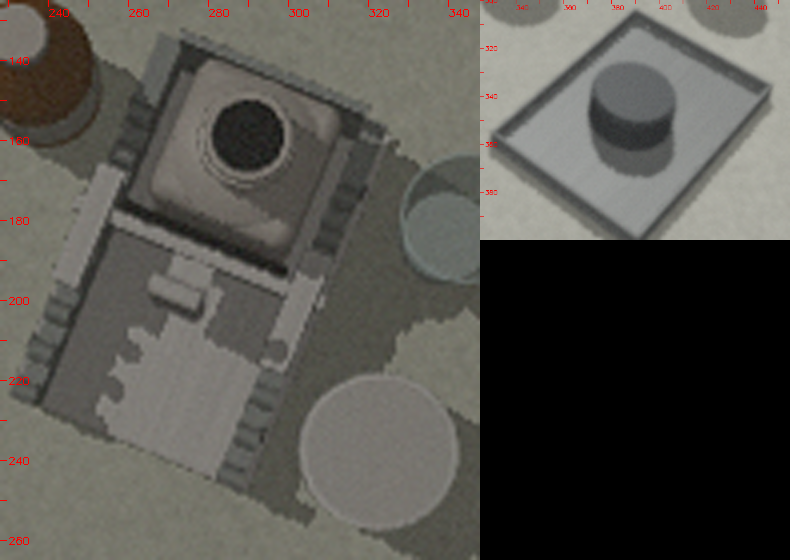

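The bar is home beside the open, upright bottle, the cap lies flat in the tray, and the bystanders have not moved. Handing in.

```bash
python3 -c "
from plant import ticket
print(ticket.hand_in())"
```

```text
the job is handed in; nothing more can be done
None
```

The job is handed in at about 23 s of the 72 s allowed; no verdict was reported.

- **Clamp bar:** I lifted it out of its notches, moved it 48 mm to the pair beside the bottle and lowered it until it seated. Contact came at a gripper height of 118.7 mm, the same as where it was first gripped. The top view measured its shift at 48.1 mm.
- **Cap:** I turned it about 288° anticlockwise, following its rise. It lifted off with about 1 N at the wrist. I set it down open side down in the middle of the tray, with about 5 N of contact.

**Last checks:**
- The final pictures show the bar level on both rails, the bottle upright with its neck open, and the cap flat on the tray floor.
- Comparing the first and last top views showed no real change at any bystander, either look-alike or the tray corner I checked.
- The arm ended clear of everything.

No final check failed. My first pixel pick for the bar's shift gave 45 mm; that was a misreading, and a second pick gave 48.1 mm.

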